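# Key the sample carousel onto the rotary mixer's spindle

## Robot

A 6-joint arm with a two-finger parallel gripper is mounted at the origin on the work surface. World frame = base frame: x ahead of the robot, y to its left, z up, the work surface at z = 0. Lengths are in m, angles in rad, forces in N, time in s.
With the tool pointing down it reaches from about 0.4 to 0.825 m from the base axis. Payload 7 kg.
Tool frame: the origin (TCP) lies midway between the tips of the shut fingers; the grasp point (between the pads) lies arm.hold_point_z behind it (arm.hold_point_z is the distance from the TCP to the grasp point, in m); z points along the fingers, y is the line along which they close (so a half turn about z gives the same grasp; the last joint's range is limited). The gripper opens to 88 mm and grips with 3 to 60 N. Pads are 19 mm wide; open, the fingers measure 130 mm over their backs; the gripper's body (78 mm by 193 mm) begins 47 mm behind the grasp point.
Start: joints at [1.515, 0.359, 0.012, 0, -1.224, -0.288], TCP at [0.228, 0.635, 0.227] pointing down, gripper open.
Joint ranges: [-3.07, 3.07], [-1.43, 2.12], [-1.02, 1.25], [-3.03, 1.67], [-3.05, -0], [-3.03, 3.03]. Speed limits (rad/s): [2.39, 2.39, 3.01, 3.14, 3.14, 3.14].

## Interface

Orientations are given as [roll, pitch, yaw] about the fixed x, y, z axes, in that order (R = Rz(yaw) Ry(pitch) Rx(roll)).
In Python, from station import arm gives the robot as it stands.
- The arm moves only by the shell command python3 -m crank 'ROWS' [OPENING] [FORCE]. ROWS is JSON, a list that holds one entry, the list of rows, each a list of 4 numbers: the shift along the tool's x, y, z in units of 25 mm (1.0 is 25 mm), then the turn about the tool's z in units of 5 degrees (1.0 is 5 degrees). A call has 1 to 12 rows; each row is the pose to reach, as a shift and turn from the pose commanded when the call began, along the tool's axes at that moment; what a row does not reach only later rows make up. A row lasts 1/8 s, in which the tool goes at most 62.5 mm and 10.7 degrees, less where a joint would pass 70% of its speed; a pose out of reach is approached as far as the arm can. A call with a gripper value outside its range is refused whole. OPENING is the closure, from 0 (fully open) to 1 (shut), set as the call begins (- or left out, the last holds). The fingers move at their own pace and stop on an object; FORCE is the grip in N (left out, the last holds). Time passes only in rows, so rows that repeat a pose let the fingers close. It gives the time, the measured TCP pose, the force, the opening and the grip force at its end, in the units of the state.
- arm.get_state(): the state, without advancing time (a new reading comes with each control period).
- arm.grab_frame(name): name is "side" or "top" or "wrist"; returns (picture, depth): 400x640x3 uint8, red, green, blue; 400x640 float32, m along the optical axis (not along the pixel's ray), 0 where there is no reading.
- arm.get_calibration(name): a dict with "mtx" (3x3 intrinsics, pixels), "R" (3x3) and "t" (3): a world point X has camera coordinates R X + t; the wrist camera has in their place "mount" (4x4, takes a point from camera to tool coordinates, whose origin is the TCP and whose axes are the flange's). Camera axes: x right, y down, z forward; pixel columns grow to the right and rows downward; lengths in m; the calibration is good to about 2 mm. A picture is of the moment at which its call begins: read the wrist's pose just before it. get_calibration takes no time and is no camera call.
- arm.job_done(): hands the job in; it is judged then, once.
Trained networks look in the newest picture that a camera, given by its name, has taken for a name from the list of things; names that differ only in an ending like _2 or _b are one class to them, and where a whole thing is asked for, a point or a joint stands for the part that bears it (a point fixed in the world has none). Each returns a list of dicts, best first, with "score" (0 to 1); they miss things now and then, are a little off and sometimes report something else, mostly with a low value. They report only what shows in the picture. A call takes as long as a camera call. They do not tell look-alikes from the thing itself.
- arm.recognise(thing, camera): "extent" ([left, top, width, height] in pixels, round what is visible of it).
- arm.trace(thing, camera): "mask" (400x640 bool, what is visible of it) and "extent" ([left, top, width, height] in pixels, round what is visible of it).
The state is a dict: "t": time; "q": joint angles; "qd": joint speeds; "joint_efforts": joint torques, N m; "eef_pos": TCP position; "ee_rot": TCP orientation; "force": force on the tool from outside, world axes, zero at the start; "moment": the same for the moment, N m; "width": finger opening in m; "gripper_force": force on a finger pad.
Only numpy, scipy, OpenCV 4.12 (cv2) and the standard library are available. Lean on these libraries where they do the work, as an engineer would, in place of code of your own. Each camera call takes 0.05 s, during which the arm holds its last target. There are 200 camera calls.

## Task

Fit the sample carousel over the rotary mixer's upright spindle and turn it until the two tabs inside its hub drop into the spindle's keyways, so that it sits fully home and flat on the mixer's flange, then let go. Keep the carousel level so that its vials stay upright, and leave the cup, the bottle and the roll of tape where they are.

Things in the scene. Friction and masses are not known exactly. Their poses are not given: they have to be found in the camera images.
- carousel_mid (a point): Sample carousel, loose, about 450 g, starts upright on the bench: aluminium disc 150 mm across, 12 mm thick, eight white-capped vials near its rim (tops 34 mm above its underside, beyond 46 mm radius), central hub 60 mm across, 48 mm high, with a grip bar on top; 80 mm high in all. Point: on its axis, 40 mm above the underside. z up, x along the grip bar.
- grip_bar (a point): Black upright grip bar on the carousel's hub: 64 mm long (along x), 14 mm thick, 32 mm high. Point: the bar's centre, on the carousel's axis, 64 mm above the disc's underside; the bar's top is 16 mm higher.
- tabs (a point): Inside the hub, open below: blind round bore 38.6 mm across, 42 mm deep. Two like, opposite tabs stick inward from its wall under the two ends of the grip bar (+x and -x), each 8 mm wide, reaching to 9 mm from the axis, 16 to 28 mm above the disc's underside. Half a turn makes no difference. Point: on the axis, midway between the tabs, 22 mm above the underside.
- seat (a point): Centre of the flange (84 mm across, 70 mm above the bench) on top of the rotary mixer, a white unit fixed to the bench, 225 x 170 mm, body top 62 mm high. z up, x away from its control panel. Tabs resting on the spindle's end: the carousel is 16 mm down over the spindle, underside 20 mm above this point, free to turn. Fully home: underside on the flange, carousel_mid 40 mm above this point.
- spindle_top (a point): Centre of the upper end of the mixer's steel spindle: upright, 36 mm across, 36 mm high above the flange, chamfered 3 mm, locked, cannot turn. Two opposite keyways, 11.5 mm wide, open at top and side, run its full height, cut in to 7.8 mm from the axis. Their direction differs every time, is unrelated to these x, y axes and must be felt for or seen. Tabs within 0.12 rad of them fall in by weight.
- cup_mid (a point): Grey cup, 80 mm in diameter, 115 mm high, a bystander; the point is its centre, half-way up.
- bottle_mid (a point): White bottle with a red cap, 70 mm in diameter, 160 mm high, a bystander; the point is its centre, half-way up.
- tape_mid (a point): Roll of brown tape lying flat, 100 mm in diameter, 25 mm high, a bystander; the point is its centre.
Things that resemble listed ones, but are neither listed nor needed, are in the scene too. There is more than one size of the part that bears carousel_mid; the job needs the middle-sized.

How it is judged:
At the end, for the whole second after the job is handed in: The carousel's underside lies on the mixer's flange to within 3.5 mm (unkeyed it would stand 20 mm higher), its axis within 6 mm of the spindle's axis, and level within 0.06 rad (3.4 degrees) (z of carousel_mid in the frame of seat between 0.036 and 0.0435 m and horizontal distance between carousel_mid and seat below 0.006 m and angle between carousel_mid's own z axis and vertical below 0.06 rad); the robot touches nothing.
It fails at once if the carousel is tipped more than 20 degrees (angle between carousel_mid's own z axis and vertical above 0.35 rad).
It fails at once if the cup, the bottle or the tape is displaced by more than 30 mm (distance of any of cup_mid, bottle_mid, tape_mid from where it was at the start of the episode above 0.03 m).
It also fails if it takes over 72 s, if anything falls off the work surface, if the arm or the gripper's body presses on something with over 40 N, if the wrist force passes 120 N, or if a joint passes its speed limit or range.

## Working session

There is one attempt and no reset: what is moved stays moved. The work goes in short steps, Python scripts to look and compute and a shell command to move; the robot and the scene stay as the last step left them, time stands still between calls to the robot, and variables do not carry over. Pictures are saved under pics/ and viewed, at most 10 in all, crops included, and the job is handed in when it is done.

```bash
mkdir -p pics; ls; cat > h.py <<'E'
import numpy as np,cv2
from station import arm
from scipy.spatial.transform import Rotation as Ro
def cam(name):
    s=arm.get_state(); c=arm.get_calibration(name)
    p,d=arm.grab_frame(name)
    K=np.array(c["mtx"])
    if name=="wrist":
        M=np.array(c["mount"]);T=np.eye(4);T[:3,:3]=Ro.from_euler('xyz',s["ee_rot"]).as_matrix();T[:3,3]=s["eef_pos"]
        W=T@M
    else:
        W=np.eye(4);R=np.array(c["R"]);W[:3,:3]=R.T;W[:3,3]=-R.T@np.array(c["t"])
    v,u=np.mgrid[:400,:640]
    P=np.stack([(u-K[0,2])/K[0,0]*d,(v-K[1,2])/K[1,1]*d,d],-1)@W[:3,:3].T+W[:3,3]
    P[d==0]=np.nan
    return p,d,P,K,W
def save(p,n): cv2.imwrite('pics/'+n,p[...,::-1])
E
python3 - <<'E'
from h import *
print(arm.get_state())
ims=[]
for n in("top","side"):
    p,d,P,K,W=cam(n); save(p,n+'0.png'); print(n,W[:3,3].round(3))
    for th in("carousel_mid","grip_bar","seat","spindle_top","cup_mid","bottle_mid","tape_mid"):
        for r in arm.trace(th,n)[:5]:
            q=P[r["mask"]]; q=q[~np.isnan(q[:,0])]
            if len(q): print(th,round(r["score"],2),np.round(r["extent"]),np.median(q,0).round(3),np.percentile(q,[2],axis=0).round(3),np.percentile(q,[98],axis=0).round(3))
E
```

```text
pics
{'t': 0.0, 'q': array([ 1.51509684e+00,  3.59396885e-01,  1.10458916e-02, -3.51800952e-04,
       -1.22408191e+00, -2.88101078e-01]), 'qd': array([-1.76117593e-04, -2.88058152e-03,  2.27271159e-07,  8.92686290e-04,
       -9.00723125e-04,  3.15065274e-04]), 'joint_efforts': array([ 1.10813248e-04, -5.82710302e+01,  2.93079096e+01,  6.99776977e+00,
        7.21077886e-03, -1.57907593e-04]), 'eef_pos': array([0.22737998, 0.63502799, 0.22561027]), 'ee_rot': array([ 3.13992955e+00, -1.47968340e-04, -3.43920254e-01]), 'force': array([-0.82364561, -0.26501609,  0.40930247]), 'moment': array([-0.00360107,  0.0166893 , -0.00088114]), 'gripper_force': 0.0, 'width': 0.08738432916768667}
top [ 0.395 -0.015  1.463]
carousel_mid 0.94 [192. 246.  63.  60.] [0.253 0.32  0.02 ] [[0.157 0.232 0.01 ]] [[0.347 0.422 0.116]]
carousel_mid 0.93 [232. 184.  38.  37.] [0.506 0.23  0.014] [[0.442 0.166 0.004]] [[0.575 0.302 0.08 ]]
carousel_mid 0.62 [249. 138.  28.  26.] [0.703 0.196 0.01 ] [[ 0.66   0.152 -0.002]] [[0.753 0.246 0.055]]
grip_bar 0.77 [250. 138.  30.  27.] [0.703 0.196 0.01 ] [[0.66  0.1
[... 1364 characters left out ...]
9.] [0.255 0.289 0.032] [[0.156 0.222 0.   ]] [[0.349 0.395 0.113]]
grip_bar 0.7 [293. 160.  39.  36.] [0.506 0.208 0.02 ] [[ 0.444  0.159 -0.001]] [[0.577 0.346 0.078]]
grip_bar 0.55 [355. 168.  31.  26.] [0.704 0.183 0.015] [[0.663 0.146 0.002]] [[0.75  0.229 0.053]]
spindle_top 0.81 [290. 224.  97.  63.] [ 0.503 -0.259  0.061] [[ 0.399 -0.31   0.004]] [[ 0.624 -0.136  0.072]]
cup_mid 0.95 [380. 286.  40.  61.] [ 0.594 -0.524  0.077] [[ 0.56  -0.546 -0.001]] [[ 0.636 -0.426  0.116]]
bottle_mid 0.67 [319. 112.  15.  43.] [0.587 0.442 0.076] [[0.557 0.426 0.002]] [[0.624 0.743 0.159]]
tape_mid 0.71 [386. 205.  37.  23.] [ 0.755 -0.059  0.018] [[ 0.709 -0.097  0.001]] [[ 0.799 -0.004  0.027]]
```

```bash
python3 - <<'E'
from h import *
for n in("top","side"):
    p,d,P,K,W=cam(n)
    x,y,z=P[...,0],P[...,1],P[...,2]
    if n=="top": save(cv2.resize(p[100:320,150:490],None,fx=2.35,fy=2.35,interpolation=cv2.INTER_CUBIC),'t1.png')
    m=(abs(x-.506)<.09)&(abs(y-.235)<.09)&(z>.072)
    q=P[m][:,:2]; 
    r=cv2.minAreaRect(q.astype(np.float32)*1000); c,s,e=np.linalg.svd(q-q.mean(0),full_matrices=False)
    print(n,'bar',len(q),q.mean(0),r,np.arctan2(e[0,1],e[0,0]),s)
    m=(abs(x-.51)<.12)&(abs(y+.21)<.1)&(z>.09); q=P[m]; print('spindle',len(q),q.mean(0),q.min(0),q.max(0))
    m=(abs(x-.51)<.13)&(abs(y+.21)<.12)&(z>.055)&(z<.067); q=P[m]; print('mixer',cv2.minAreaRect(q[:,:2].astype(np.float32)*1000))
    m=(abs(x-.51)<.13)&(abs(y+.21)<.12)&(z>.068)&(z<.075); q=P[m]; print('flange',len(q),cv2.minEnclosingCircle(q[:,:2].astype(np.float32)*1000))
E
```

```text
top bar 80 [0.50833171 0.23399693] ((508.5344543457031, 234.4879150390625), (14.645381927490234, 63.90431213378906), 23.007139205932617) -1.1800197000651476 [0.1675779  0.03825795]
spindle 73 [ 0.53584099 -0.20691152  0.10472394] [ 0.52041633 -0.22321614  0.09123488] [ 0.55173803 -0.18943041  0.11157292]
mixer ((509.5986328125, -211.00335693359375), (224.66554260253906, 169.8048095703125), 7.421225070953369)
flange 304 ((498.3021240234375, -219.183349609375), 115.58784484863281)
side bar 51 [0.51157044 0.22583545] ((510.91265869140625, 229.20179748535156), (17.13228416442871, 69.61957550048828), 17.682544708251953) -1.2036254638504555 [0.14482641 0.03103789]
spindle 125 [ 0.53668161 -0.21627299  0.10130517] [ 0.52054441 -0.23050254  0.09028616] [ 0.5547262  -0.19596109  0.11065107]
mixer ((510.2453918457031, -214.98837280273438), (224.35804748535156, 174.67262268066406), 6.916487693786621)
flange 301 ((489.97979736328125, -214.53494262695312), 88.95709228515625)
```

View pics/t1.png

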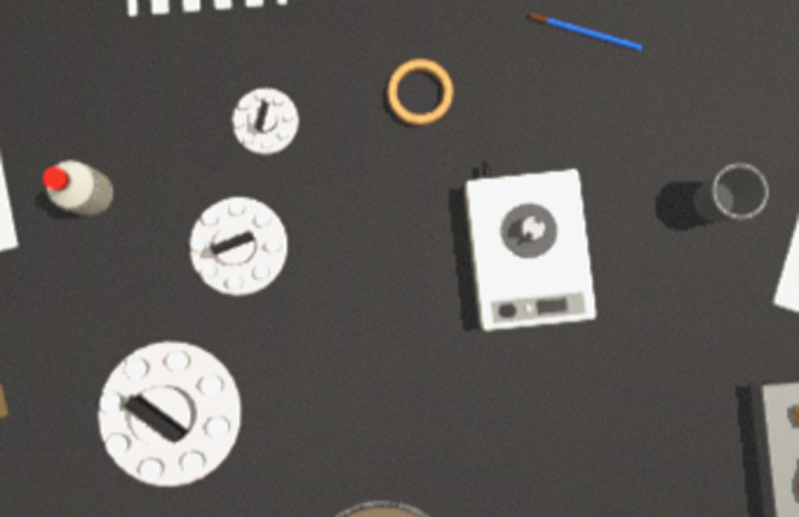

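The crop shows the middle carousel at about (238,245), its bar near-horizontal, the mixer spindle at (530,230), the bottle at (75,185), the tape at (420,92) and the cup at (740,190). I'll look closely at the carousel and then at the spindle with the wrist camera.

```bash
cat >> h.py <<'E'
def to(x,y,z,yaw=None):
    s=arm.get_state(); R=Ro.from_euler('xyz',s["ee_rot"]).as_matrix()
    v=R.T@(np.array([x,y,z])-s["eef_pos"])/.025
    a=0 if yaw is None else ((s["ee_rot"][2]-yaw+np.pi)%(2*np.pi)-np.pi)*180/np.pi/5
    print('units',v.round(2),'turn',round(a,2),'q',s["q"].round(2))
E
python3 - <<'E'
from h import *
print(np.array(arm.get_calibration("wrist")["mount"]).round(3),arm.get_calibration("wrist")["mtx"],arm.hold_point_z)
to(.5085,.2345,.28,-1.18)
to(.536,-.21,.28)
E
```

```text
[[ 0.001 -0.965 -0.264  0.07 ]
 [ 1.     0.001  0.    -0.   ]
 [-0.    -0.264  0.965 -0.158]
 [ 0.     0.     0.     1.   ]] [[348.28521731   0.         319.23256439]
 [  0.         348.28521731 194.80785595]
 [  0.           0.           1.        ]] 0.0188
units [15.99 11.31 -2.14] turn 9.58 q [ 1.52  0.36  0.01 -0.   -1.22 -0.29]
units [23.02 27.68 -2.14] turn 0 q [ 1.52  0.36  0.01 -0.   -1.22 -0.29]
```

```bash
python3 -m crank '[[[1.5,1.1,-1.5,1],[3.2,2.3,-2.1,2],[4.9,3.5,-2.1,3],[6.6,4.7,-2.1,4],[8.3,5.9,-2.1,5],[10,7.1,-2.1,6],[11.7,8.3,-2.1,7],[13.4,9.5,-2.1,8],[15,10.6,-2.1,9],[16,11.3,-2.1,9.6],[16,11.3,-2.1,9.6],[16,11.3,-2.1,9.6]]]' 0
cat > w.py <<'E'
from h import *
import sys
def bar(P,lo,hi):
    z=P[...,2]; m=(abs(P[...,0]-.5085)<.09)&(abs(P[...,1]-.2345)<.09)&(z>lo)&(z<hi)
    return P[m]
E
python3 - <<'E'
from w import *
p,d,P,K,W=cam("wrist"); save(p,'w1.png')
q=bar(P,.074,.09);r=cv2.minAreaRect(q[:,:2].astype(np.float32)*1000)
print(len(q),q.mean(0),r); 
q=bar(P,.008,.018);print('disc',len(q),cv2.minEnclosingCircle(q[:,:2].astype(np.float32)*1000),q.mean(0))
e=np.linalg.svd((lambda a:a-a.mean(0))(bar(P,.074,.09)[:,:2]),full_matrices=False)[2]; print(np.arctan2(e[0,1],e[0,0]))
s=arm.get_state();print(s["eef_pos"],s["ee_rot"])
to(.536,-.21,.27)
E
```

```text
t: 2.4
eef_pos: [0.5088, 0.2348, 0.2791]
ee_rot: [-3.141, 0.0, -1.182]
force: [0.1, 0.8, -0.4]
width: 0.0879
gripper_force: 0.0
799 [0.50728771 0.23299229 0.07905817] ((507.0168762207031, 234.36700439453125), (13.533256530761719, 63.98138427734375), 22.6600399017334)
disc 6771 ((506.666259765625, 234.3522491455078), 74.8356704711914) [0.5096898  0.22697858 0.0112815 ]
-1.169572775035333
[0.50865855 0.23512495 0.2791198 ] [-3.1414331e+00  1.7764473e-04 -1.1807421e+00]
units [16.88  5.76  0.36] turn 0 q [ 0.78  0.14 -0.16 -0.   -1.27 -0.39]
```

View pics/w1.png

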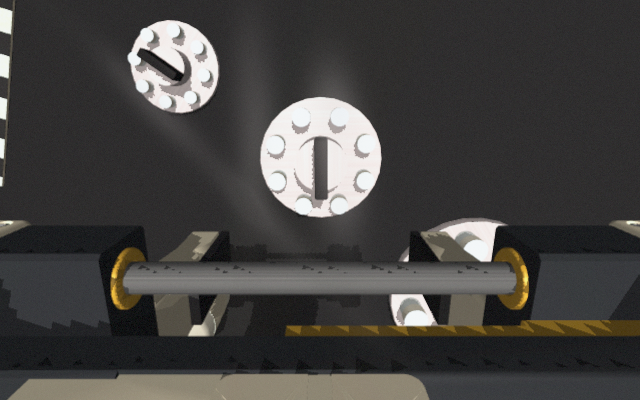

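The wrist picture shows the middle carousel at (320,157) with its bar upright in the image, aligned with tool x. The measured sizes, 64 x 13.5 mm for the bar and 150 mm for the disc, match the given ones. Next I look at the spindle.

```bash
python3 -m crank '[[[1.4,0.5,0,0],[3,1,0,0],[4.8,1.6,0,0],[6.6,2.3,0,0],[8.4,2.9,0,0],[10.2,3.5,0,0],[12,4.1,0,0],[13.8,4.7,0,0],[15.4,5.3,0.3,0],[16.9,5.8,0.4,0],[16.9,5.8,0.4,0],[16.9,5.8,0.4,0]]]'
python3 - <<'E'
from h import *
p,d,P,K,W=cam("wrist")
z=P[...,2]; near=(np.hypot(P[...,0]-.536,P[...,1]+.21)<.08)
sp=P[near&(z>.1)&(z<.115)]; print('sp',len(sp),sp.mean(0),cv2.minEnclosingCircle(sp[:,:2].astype(np.float32)*1000))
fl=P[near&(z>.066)&(z<.075)]; print('fl',len(fl),cv2.minEnclosingCircle(fl[:,:2].astype(np.float32)*1000),fl[:,2].mean())
ii=np.argwhere(near&(z>.1)); c=ii.mean(0).astype(int); print(c)
a=max(c[0]-60,0);b=max(c[1]-80,0)
save(cv2.resize(p[a:a+120,b:b+160],(800,600),interpolation=cv2.INTER_CUBIC),'w2.png'); print(a,b)
np.savez('sp.npz',P=P,d=d,K=K,W=W,p=p)
s=arm.get_state();print(s["eef_pos"],s["ee_rot"],s["q"].round(2))
E
```

```text
t: 3.95
eef_pos: [0.5352, -0.2104, 0.269]
ee_rot: [-3.142, 0.0, -1.181]
force: [-0.5, 0.3, -0.6]
width: 0.0876
gripper_force: 0.0
sp 882 [ 0.53484981 -0.20895062  0.104723  ] ((534.6739501953125, -208.14239501953125), 18.07552719116211)
fl 3880 ((534.5137329101562, -207.9812774658203), 42.14051055908203) 0.06927650910359213
[319 319]
259 239
[ 0.53530474 -0.21014032  0.26918289] [-3.14132659e+00  6.65748036e-05 -1.18023384e+00] [-0.03  0.17 -0.15 -0.   -1.25  0.42]
```

View pics/w2.png

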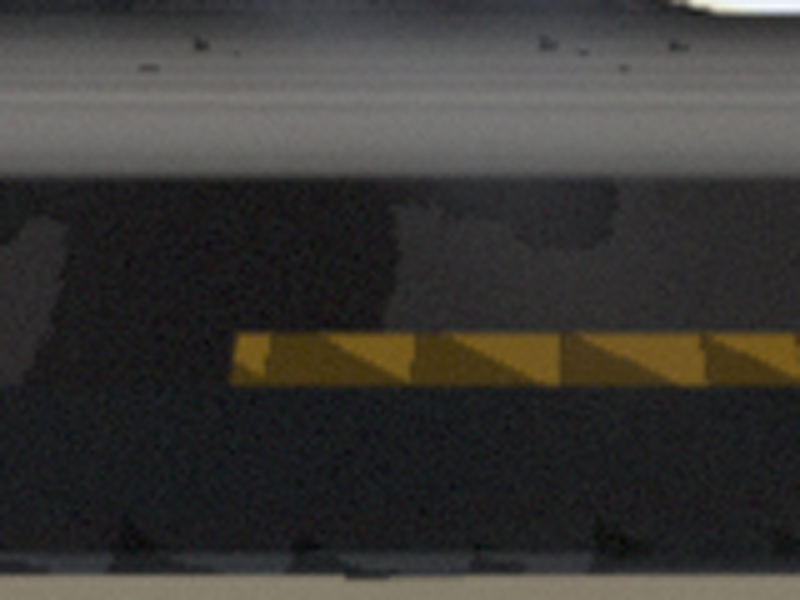

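That crop landed on the gripper body, so the picture is not usable. The spindle itself measured well: radius 18 mm, flange radius 42 mm. I'll rectify the spindle-top plane instead.

```bash
python3 - <<'E'
from h import *
f=np.load('sp.npz');P,K,W,p=f['P'],f['K'],f['W'],f['p']
c=np.array([.5347,-.2081])
# rectified: column = +world x, row down = -world y, 0.1mm/px, 50mm square
g=np.linspace(-.025,.025,500);X,Y=np.meshgrid(c[0]+g,c[1]-g)
Q=np.stack([X,Y,np.full_like(X,.106)],-1)@np.linalg.inv(W)[:3,:3].T+np.linalg.inv(W)[:3,3]
u=Q[...,0]/Q[...,2]*K[0,0]+K[0,2];v=Q[...,1]/Q[...,2]*K[1,1]+K[1,2]
im=cv2.remap(p,u.astype('f4'),v.astype('f4'),cv2.INTER_CUBIC)
save(im,'rect.png')
z=P[...,2];r=np.hypot(P[...,0]-c[0],P[...,1]-c[1]);a=np.degrees(np.arctan2(P[...,1]-c[1],P[...,0]-c[0]))%360
m=(r>.0105)&(r<.0145)&(z<.12)&(z>.06)
for k in range(0,360,10):
    q=z[m&(a>=k)&(a<k+10)]; print(k,len(q),q.mean().round(4) if len(q) else '',end=' | ')
E
```

```text
0 14 0.0993 | 10 10 0.1055 | 20 8 0.1053 | 30 9 0.1051 | 40 10 0.1053 | 50 10 0.1056 | 60 9 0.1051 | 70 9 0.1056 | 80 8 0.1053 | 90 9 0.105 | 100 9 0.1049 | 110 11 0.1053 | 120 15 0.0984 | 130 0  | 140 0  | 150 0  | 160 0  | 170 4 0.1046 | 180 7 0.1055 | 190 11 0.1054 | 200 8 0.1057 | 210 10 0.1053 | 220 11 0.1053 | 230 9 0.1052 | 240 10 0.1053 | 250 10 0.1048 | 260 10 0.1051 | 270 11 0.1057 | 280 11 0.1053 | 290 7 0.1052 | 300 3 0.1057 | 310 1 0.0705 | 320 7 0.0695 | 330 9 0.0698 | 340 9 0.069 | 350 26 0.0868 |
```

View pics/rect.png

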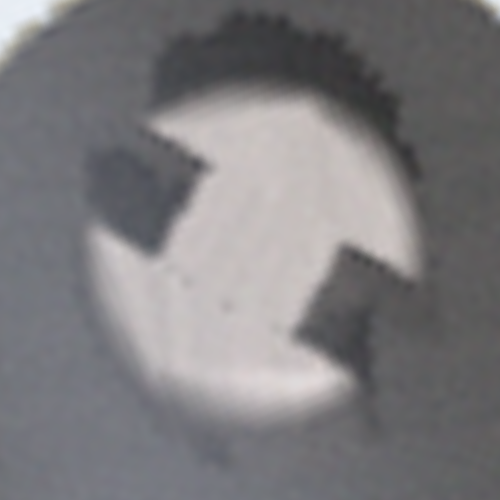

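The rectified view (0.1 mm per px, +x to the right, +y up) shows the keyways clearly. Their inner edges are centred at (184,210) and (320,289), which puts the keyway axis at about -30.5° and the spindle centre at (0.535, -0.208). Now I go back to grasp the carousel.

```bash
python3 - <<'E'
from h import *
to(.5068,.2344,.16,-1.175); to(.5068,.2344,.052,-1.175)
E
```

```text
units [-16.88  -5.71   4.37] turn -0.06 q [-0.03  0.17 -0.15 -0.   -1.25  0.42]
units [-16.88  -5.71   8.69] turn -0.06 q [-0.03  0.17 -0.15 -0.   -1.25  0.42]
```

```bash
python3 -m crank '[[[-1.4,-0.5,0,0],[-3,-1,0,0],[-4.8,-1.6,0,0],[-6.6,-2.3,0,0],[-8.4,-2.9,0,0],[-10.2,-3.5,0.4,0],[-12,-4.1,1,0],[-13.8,-4.7,2,0],[-15.4,-5.2,3,0],[-16.88,-5.7,4.2,-0.06],[-16.88,-5.7,4.4,-0.06],[-16.88,-5.7,4.4,-0.06]]]'
python3 - <<'E'
from h import *
to(.5068,.2344,.052,-1.175)
E
```

```text
t: 5.5
eef_pos: [0.5061, 0.2339, 0.1591]
ee_rot: [3.141, -0.0, -1.174]
force: [-0.8, -0.4, 0.1]
width: 0.0875
gripper_force: 0.0
units [-0.01 -0.04  4.29] turn 0.01 q [ 0.78  0.22 -0.34  0.   -1.01 -0.39]
```

```bash
python3 -m crank '[[[0,-0.03,1,0],[0,-0.03,2.2,0],[0,-0.03,3.3,0],[0,-0.03,4,0],[0,-0.03,4.3,0],[0,-0.03,4.3,0],[0,-0.03,4.3,0]]]' 0 && python3 -m crank '[[[0,0,0,0],[0,0,0,0],[0,0,0,0],[0,0,0,0],[0,0,0,0],[0,0,0,0],[0,0,0,0],[0,0,0,0]]]' 1 35
```

```text
t: 6.38
eef_pos: [0.5081, 0.2339, 0.0527]
ee_rot: [-3.14, 0.0, -1.176]
force: [0.1, 0.3, -0.0]
width: 0.0874
gripper_force: 0.0
t: 7.38
eef_pos: [0.5075, 0.2336, 0.0515]
ee_rot: [-3.141, 0.0, -1.176]
force: [1.2, 1.8, -1.0]
width: 0.0135
gripper_force: 35.0
```

```bash
python3 -m crank '[[[0,0,-0.3,0],[0,0,-1,0],[0,0,-2,0],[0,0,-3.2,0],[0,0,-4.4,0],[0,0,-5.2,0],[0,0,-5.6,0],[0,0,-5.6,0],[0,0,-5.6,0]]]'
python3 - <<'E'
from h import *
p,d,P,K,W=cam("wrist"); save(p,'w3.png')
s=arm.get_state();print(s["force"],s["width"])
z=P[...,2];m=(np.hypot(P[...,0]-.5068,P[...,1]-.2344)<.08)&(z>.14)&(z<.157)
q=P[m];c=cv2.minEnclosingCircle(q[:,:2].astype('f4')*1000);print(len(q),c,s["eef_pos"])
A=np.c_[q,np.ones(len(q))];print(np.linalg.lstsq(np.c_[q[:,:2],np.ones(len(q))],q[:,2],rcond=None)[0])
to(.5349,-.2081,.192,-.532)
E
```

```text
t: 8.5
eef_pos: [0.5068, 0.2331, 0.1904]
ee_rot: [3.14, -0.0, -1.177]
force: [0.1, -0.0, -5.8]
width: 0.0136
gripper_force: 35.0
[ 0.13273741 -0.91718914 -6.01230812] 0.013446256068935559
16348 ((506.1197509765625, 232.81202697753906), 74.61065673828125) [0.5068507  0.23314647 0.19032858]
[-0.0028364   0.00130593  0.15137741]
units [16.73  5.74 -0.05] turn -7.39 q [ 0.78  0.2  -0.3  -0.   -1.08 -0.39]
```

View pics/w3.png

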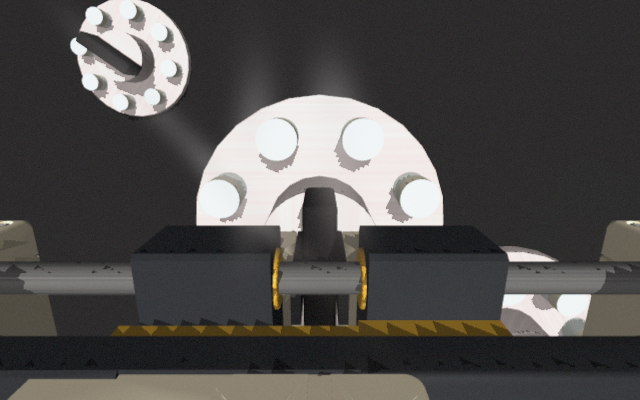

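The carousel is held, level, with its disc centred at about (320,215) in the image. I carry it to the spindle and turn it on the way.

```bash
python3 -m crank '[[[0.7,0.2,0,-0.4],[2,0.7,0,-1],[3.7,1.3,0,-1.8],[5.5,1.9,0,-2.6],[7.3,2.5,0,-3.4],[9.1,3.1,0,-4.2],[10.9,3.7,0,-5],[12.7,4.4,0,-5.8],[14.3,4.9,0,-6.5],[15.6,5.35,0,-7],[16.4,5.6,0,-7.3],[16.73,5.74,0,-7.4]]]'
python3 -m crank '[[[0,0,0,0],[0,0,0,0],[0,0,0,0]]]'
python3 - <<'E'
from h import *
p,d,P,K,W=cam("wrist")
s=arm.get_state();print(s["force"],s["moment"],s["eef_pos"],s["ee_rot"])
z=P[...,2];m=(np.hypot(P[...,0]-.535,P[...,1]+.208)<.085)&(z>.14)&(z<.157)
q=P[m];print(len(q),cv2.minEnclosingCircle(q[:,:2].astype('f4')*1000),np.linalg.lstsq(np.c_[q[:,:2],np.ones(len(q))],q[:,2],rcond=None)[0])
m=(np.hypot(P[...,0]-.535,P[...,1]+.208)<.04)&(z>.175)&(z<.2);q=P[m][:,:2];
e=np.linalg.svd(q-q.mean(0),full_matrices=False)[2][0];print(len(q),np.degrees(np.arctan2(e[1],e[0])))
to(.5349,-.2081,.152,-.532)
E
```

```text
t: 10.05
eef_pos: [0.5352, -0.2088, 0.1904]
ee_rot: [3.141, 0.002, -0.532]
force: [-0.7, 0.9, -5.2]
width: 0.0135
gripper_force: 35.0
t: 10.42
eef_pos: [0.5358, -0.207, 0.1916]
ee_rot: [-3.141, -0.0, -0.53]
force: [0.3, -0.8, -5.7]
width: 0.014
gripper_force: 35.0
[ 0.00839272 -0.73706069 -4.45543566] [-0.06342787  0.02957374  0.00540591] [ 0.53585073 -0.2070449   0.19170625] [-3.14141306e+00 -2.05062933e-04 -5.29688951e-01]
16228 ((536.75341796875, -207.91368103027344), 74.1849365234375) [-0.00191594  0.00109941  0.15271645]
2620 59.52559073166515
units [-0.01  0.06  1.59] turn 0.03 q [-0.03  0.22 -0.27 -0.   -1.09  1.07]
```

```bash
python3 -m crank '[[[0,0,0.4,0],[0,0,0.8,0],[0,0.02,1.1,0],[0,0.02,1.3,0],[0,0.02,1.4,0],[0,0.02,1.5,0],[0,0.02,1.6,0],[0,0.02,1.6,0]]]'; python3 -m crank '[[[0,0,0.06,0],[0,0,0.12,0],[0,0,0.18,0],[0,0,0.18,0]]]'
```

```text
t: 11.48
eef_pos: [0.5354, -0.2082, 0.1515]
ee_rot: [3.142, 0.0, -0.531]
force: [0.2, -0.3, -5.2]
width: 0.0138
gripper_force: 35.0
t: 11.98
eef_pos: [0.5354, -0.2081, 0.1469]
ee_rot: [3.141, 0.0, -0.531]
force: [-0.5, -0.3, -6.3]
width: 0.0138
gripper_force: 35.0
```

```bash
python3 -m crank '[[[0,0,0.08,0],[0,0,0.16,0],[0,0,0.24,0],[0,0,0.32,0],[0,0,0.32,0]]]'
```

```text
t: 12.6
eef_pos: [0.5353, -0.2081, 0.1388]
ee_rot: [3.141, 0.0, -0.531]
force: [0.2, -0.1, -5.2]
width: 0.0138
gripper_force: 35.0
```

No contact force, and the underside is already below where the tabs would rest, so they are entering the keyways. I keep going down.

```bash
python3 -m crank '[[[0,0,0.1,0],[0,0,0.2,0],[0,0,0.3,0],[0,0,0.4,0],[0,0,0.4,0]]]'; python3 -m crank '[[[0,0,0.08,0],[0,0,0.16,0],[0,0,0.24,0],[0,0,0.24,0]]]'
```

```text
t: 13.22
eef_pos: [0.5353, -0.2081, 0.1288]
ee_rot: [3.141, 0.001, -0.531]
force: [0.3, -0.0, -4.3]
width: 0.0138
gripper_force: 35.0
t: 13.72
eef_pos: [0.5353, -0.2081, 0.1228]
ee_rot: [3.141, 0.0, -0.531]
force: [-0.5, -0.7, -5.1]
width: 0.0143
gripper_force: 35.0
```

```bash
python3 -m crank '[[[0,0,0.05,0],[0,0,0.05,0]]]'; python3 -m crank '[[[0,0,0,0],[0,0,0,0],[0,0,0,0],[0,0,0,0],[0,0,0,0],[0,0,0,0]]]' 0; python3 -m crank '[[[0,0,-0.4,0],[0,0,-1.2,0],[0,0,-2.4,0],[0,0,-3.6,0],[0,0,-4.8,0],[0,0,-5,0],[0,0,-5,0],[0,0,-5,0]]]'
python3 - <<'E'
from h import *
for n in("wrist","side"):
    p,d,P,K,W=cam(n)
    z=P[...,2];r=np.hypot(P[...,0]-.535,P[...,1]+.208)
    q=P[(r<.085)&(z>.076)&(z<.088)];print(n,len(q),cv2.minEnclosingCircle(q[:,:2].astype('f4')*1000),np.linalg.lstsq(np.c_[q[:,:2]-[.535,-.208],np.ones(len(q))],q[:,2],rcond=None)[0])
    q=z[(r<.03)&(z>.14)&(z<.16)];print('bar top',len(q),np.median(q) if len(q) else '')
    if n=="wrist": save(p,'w4.png')
E
```

```text
t: 13.98
eef_pos: [0.5354, -0.2081, 0.1217]
ee_rot: [3.142, 0.0, -0.531]
force: [-0.3, 0.5, -4.7]
width: 0.0141
gripper_force: 35.0
t: 14.72
eef_pos: [0.5355, -0.2082, 0.1218]
ee_rot: [-3.142, -0.0, -0.531]
force: [0.4, 0.0, -0.4]
width: 0.0681
gripper_force: 0.0
t: 15.72
eef_pos: [0.5349, -0.2081, 0.2459]
ee_rot: [3.141, 0.001, -0.531]
force: [1.2, -0.2, 0.4]
width: 0.0875
gripper_force: 0.0
wrist 10756 ((534.0342407226562, -208.10256958007812), 74.89452362060547) [-0.00101905  0.00044446  0.08135241]
bar top 1391 0.14914320547349008
side 710 ((538.281494140625, -214.0847930908203), 76.57522583007812) [0.00125928 0.01078293 0.08204114]
bar top 117 0.14838802059581846
```

View pics/w4.png

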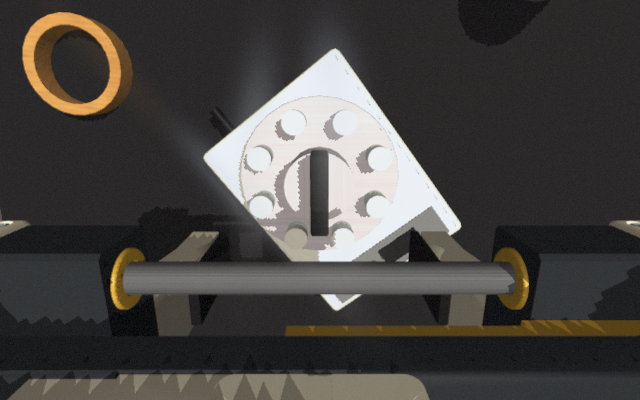

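The carousel sits centred on the mixer at about (318,185) in the image. The disc top is at 82 mm and the bar top at 149–150 mm, as expected when fully home, and it is level. The gripper is clear and the bystanders were not disturbed.

```bash
python3 -c "
from station import arm
print(arm.job_done())"
```

```text
the job is handed in; nothing more can be done
None
```

The carousel is keyed onto the spindle, sitting flat and level on the flange by the wrist camera's final measurements; the gripper let go and the job was handed in at about 16 s, though no verdict was returned.

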